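Squeeze the snap tab and take the battery cover off a backup unit

ROBOT

A 7-joint arm with a two-finger parallel gripper is mounted at the origin on a cart in front of the work surface, level with it; the furniture and walls round the work are solid. World frame = base frame: x ahead of the robot, y to its left, z up, the work surface at z = 0. Lengths are in m, angles in rad, forces in N, time in s.
With the tool pointing down it reaches from about 0.4 to 0.85 m from the base axis. Payload 4.5 kg.
Tool frame: the origin (TCP) lies at the very end of the fingers, on their centre line; the grasp point (between the pads) lies 19 mm behind it (r.grip_point_offset is the distance from the TCP to the grasp point, in m); z points along the fingers, y is the line along which they close (so a half turn about z gives the same grasp; the last joint's range is limited). The gripper opens to 88 mm and grips with 3 to 60 N. Pads are 18 mm wide; open, the fingers measure 123 mm over their backs; the gripper's body (75 mm by 187 mm) begins 45 mm behind the grasp point.
Start: joints at [1.142, 0.689, -0.195, 1.565, 0.157, 0.902, -0.215], TCP at [0.279, -0.559, 0.239] pointing down, gripper open.
Joint ranges: [-3.01, 3.01], [-0.46, 2.08], [-1.47, 1.51], [0.13, 2.56], [-1, 4.14], [0.04, 2.09], [-2.66, 2.66]. Speed limits (rad/s): [2.57, 2.57, 3.14, 3.14, 3.14, 3.14, 3.14].

INTERFACE

Orientations are given as a unit quaternion [x, y, z, w].
In Python, from plant import r gives the robot as it stands.
- The arm moves only by the tool carry_out, never from a script. Its argument "rows" is a list of rows, each a list of 3 entries, a list of its own where there are three numbers: the shift along the tool's x, y, z in cm, then the turn, a rotation vector about the tool's x, y, z in degrees, then the closure, from 0 (fully open) to 1 (shut). A call has 1 to 12 rows; each row is the pose to reach, as a shift and turn from the pose commanded when the call began, along the tool's axes at that moment; what a row does not reach only later rows make up. A row lasts 1/10 s, in which the tool goes at most 50 mm and 8.59 degrees, less where a joint would pass 70% of its speed; a pose out of reach is approached as far as the arm can. A call with a gripper value outside its range is refused whole. The fingers move at their own pace and stop on an object; "newtons" is the grip in N (left out, the last holds). Time passes only in rows, so rows that repeat a pose let the fingers close. It gives the time, the measured TCP pose, the force, the opening and the grip force at its end, in the units of the state.
- r.get_state(): the state, without advancing time (a new reading comes with each control period).
- r.snapshot(name): name is "scene" or "top" or "wrist"; returns a dict with "image" (480x640x3 uint8, red, green, blue), "fx", "fy", "cx", "cy" (pixels), "pose" (4x4, takes a point from camera to world coordinates). Camera axes: x right, y up, looking along -z (the intrinsics and any distortion apply to the point x, -y, -z); pixel columns grow to the right and rows downward; lengths in m; the calibration is good to about 2 mm. A picture is of the moment at which its call begins. There is no depth.
- r.finish_job(): hands the job in; it is judged then, once.
The state is a dict: "clock": time; "q": joint angles; "qd": joint speeds; "joint_torque": joint torques, N m; "tool_pos": TCP position; "eef_rot": TCP orientation; "contact_force": force on the tool from outside, world axes, zero at the start; "moment": the same for the moment, N m; "opening": opening from 0.0 (shut) to 1.0 (fully open); "finger_force": force on a finger pad.
Only numpy, scipy, OpenCV 4.12 (cv2) and the standard library are available. Lean on these libraries where they do the work, as an engineer would, in place of code of your own. Each camera call takes 0.05 s, during which the arm holds its last target. There are 200 camera calls.

TASK

Take the battery cover with the orange tab off its unit: squeeze the orange snap tab inward toward the cover's grip ridge to unlatch it, then lift the cover straight off. Set it down, without dropping it, right way up on the floor of the black tray, let go, and leave the cover with the blue tab closed.

Things in the scene. Friction and masses are not known exactly. Their poses are not given: they have to be found in the camera images.
- cover_orange: Battery cover to remove: loose grey panel 50 x 112 mm (x by y), 0.08 kg, locked flush in the top of a fixed white box 38 mm high; 2 mm play. Origin: centre of its underside (its feet), then 12 mm above the desk; z up. On the panel (top at z=26 mm) two finger pieces stand up to z=55: orange snap tab, 30 mm wide, outer face x=-25 mm; fixed grey ridge, 40 mm wide, outer face x=+25.
- pinch_orange (a point): Point on the orange cover midway between ridge and tab when pressed, 4 mm toward the ridge from the cover's middle (x=+4, y=0 mm), 42 mm above its underside; axes as the cover's. Close the fingers here from above, along x, round tab and ridge (50 mm apart outside, 40 with the tab in, both 5 mm thick): this presses the tab and holds the cover. Keep squeezing while lifting.
- tab_orange (a joint): How far the orange tab is pressed in along the cover's +x, toward the ridge (m): 0 free, 0.010 fully in, at its stop. Sprung: 2 N to start, 8 N fully in. Its two hooks, below, let the cover go at about 0.004, and surely at 0.006 wherever the cover lies in its play. Springs back when let go.
- cover_blue: Bystander: the same cover but with a blue tab, on a second, identical white box. Leave it closed. Origin and axes as for the orange one.
- tray: Empty black open tray, fixed on the desk, 150 x 180 mm (x by y) outside, 20 mm high, walls and floor 5 mm thick. Origin: centre of its underside; z up. The cover stands in it on its feet, its origin 5 mm above the tray's, anywhere on the floor, at any yaw.

How it is judged:
By the outcome, as a careful person would: the job done as asked, in the order asked, and still so for the second after the job is handed in, with the robot touching nothing.
It also fails if it takes over 38 s, if anything falls off the work surface, if the arm or the gripper's body presses on something with over 40 N, if the wrist force passes 120 N, or if a joint passes its speed limit or range.

## Working session

There is one attempt and no reset: what is moved stays moved. The work goes in short steps, Python scripts to look and compute and a tool call to move; the robot and the scene stay as the last step left them, time stands still between calls to the robot, and variables do not carry over. Pictures are saved under pics/ and viewed, at most 10 in all, crops included, and the job is handed in when it is done.

Besides the shell and the picture viewer there is one more tool, called as name(argument=value, ...), one argument or row to a line, values as JSON. carry_out: Moves the arm, as the interface text tells. Its arguments: {"type":"object","properties":{"rows":{"type":"array"},"newtons":{"type":"number"}},"required":["rows"]}

```bash
mkdir -p pics; python3 - <<'E'
from plant import r
import cv2,numpy as np
s=r.get_state();print(s)
ims=[]
for n in("scene","top"):
    d=r.snapshot(n);print(n,d['fx'],d['fy'],d['cx'],d['cy'],d['pose'].tolist() if hasattr(d['pose'],'tolist') else d['pose'],[k for k in d])
    cv2.imwrite(f"pics/{n}0.png",d['image'][:,:,::-1])
E
```

```text
{'clock': 0.0, 'q': array([ 1.14181287,  0.69000959, -0.19451717,  1.56632695,  0.15731336,
        0.90249117, -0.21509719]), 'qd': array([-0.00049281, -0.00023045, -0.00018578, -0.00175634,  0.00107509,
        0.00099984, -0.00153053]), 'joint_torque': array([-5.48761400e-04, -5.27558613e+01, -1.26705252e+00, -1.53426933e+01,
       -5.26948844e-02,  6.55384065e-03,  1.42853837e-04]), 'tool_pos': array([ 0.27870108, -0.55872146,  0.23789869]), 'eef_rot': array([ 9.73336763e-01,  2.29378940e-01, -2.77603665e-04, -8.77998384e-04]), 'contact_force': array([ 0.2093991 , -0.56343793, -0.29073474]), 'moment': array([ 0.03537831, -0.00659182,  0.02011931]), 'finger_force': 0.0, 'opening': 1.001205994093224}
scene 498.70846692302615 498.70846692302615 320.0427871066284 246.8438649003377 [[-0.70895604503501, 0.543073948101912, -0.4499466780645438, 0.07795553908023438], [-0.7050226902930111, -0.5294559677158209, 0.47182558686670245, 0.5094942511728295], [0.018009230420019794, 0.6517262194688082, 0.7582404648108495, 0.8520059268354305], [0.0, 0.0, 0.0, 1.0]] ['image', 'fx', 'fy', 'cx', 'cy', 'pose']
top 435.5018230782485 435.5018230782485 311.691218866572 243.13203618384486 [[0.028414829254399723, 0.9912152555593423, -0.12917009957753697, 0.44340424355074215], [-0.9995943664187771, 0.027927869435536132, -0.005580029805920657, -0.009144858987333452], [-0.0019235649941277094, 0.12927625944162816, 0.9916067510069171, 0.9697606513319262], [0.0, 0.0, 0.0, 1.0]] ['image', 'fx', 'fy', 'cx', 'cy', 'pose']
```

View pics/scene0.png

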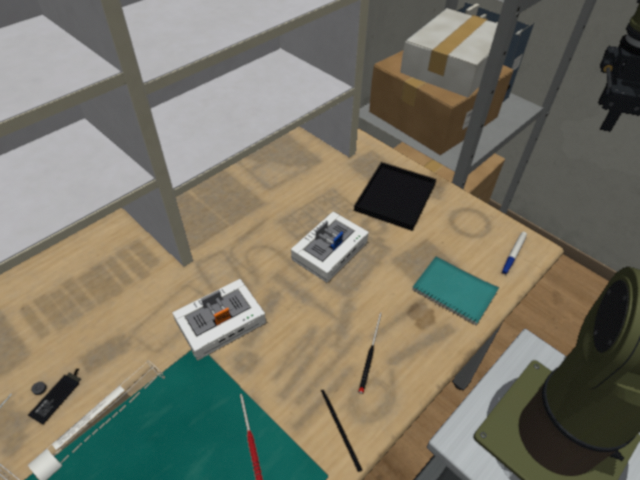

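View pics/top0.png

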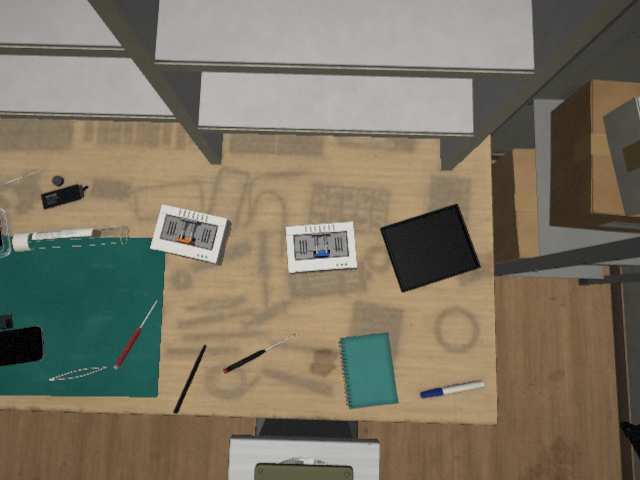

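The scene view shows the orange unit at about (220,315), the blue unit at (330,243) and the tray at (395,195). In the top view they are at (190,235), (321,247) and (430,248). The orange tab is on the near side (toward the robot).

```bash
cat > h.py <<'E'
import cv2,numpy as np
def ray(d,px):
    u,v=px; P=np.array(d['pose']); c=np.array([(u-d['cx'])/d['fx'],-(v-d['cy'])/d['fy'],-1.])
    return P[:3,3],P[:3,:3]@c
def plane(d,px,z):
    o,v=ray(d,px); return o+v*(z-o[2])/v[2]
def tri(rs):
    A=np.zeros((3,3));b=np.zeros(3)
    for o,v in rs:
        v=v/np.linalg.norm(v);M=np.eye(3)-np.outer(v,v);A+=M;b+=M@o
    return np.linalg.solve(A,b)
def big(m):
    c=max(cv2.findContours(m.astype(np.uint8),cv2.RETR_EXTERNAL,cv2.CHAIN_APPROX_NONE)[0],key=cv2.contourArea);return c
E
python3 - <<'E'
from plant import r
from h import *
D={n:r.snapshot(n) for n in("scene","top")}
rs=[]
for n,d in D.items():
    h=cv2.cvtColor(d['image'],cv2.COLOR_RGB2HSV)
    m=(h[...,0]>5)&(h[...,0]<15)&(h[...,1]>190)&(h[...,2]>120)
    x0,x1,y0,y1={'scene':(170,270,280,360),'top':(150,230,200,265)}[n]
    k=np.zeros_like(m);k[y0:y1,x0:x1]=1;m&=k
    c=big(m);q=c[:,0].mean(0);print(n,m.sum(),cv2.boundingRect(c),q);rs.append(ray(d,q))
print('orange tri',tri(rs))
d=D['top'];h=cv2.cvtColor(d['image'],cv2.COLOR_RGB2HSV)
def rect(pts):
    (c,s,a)=cv2.minAreaRect(pts.astype(np.float32)*1000);b=cv2.boxPoints((c,s,a));return np.array(c)/1000,np.round(s,1),a
for n,(x0,x1,y0,y1) in dict(o=(145,235,200,270),b=(280,362,215,278)).items():
    sub=h[y0:y1,x0:x1];w=(sub[...,1]<40)&(sub[...,2]>165)
    c=big(w)[:,0]+[x0,y0]
    W=np.array([plane(d,p,.038)[:2] for p in c]);print(n,'white',rect(W))
    hull=np.zeros(h.shape[:2],np.uint8);cv2.fillPoly(hull,[c],1);hull=cv2.erode(hull,np.ones((5,5)))
    g=hull.astype(bool)&(h[...,2]<165)
    g=cv2.morphologyEx(g.astype(np.uint8),cv2.MORPH_OPEN,np.ones((3,3)))
    c=big(g)[:,0];W=np.array([plane(d,p,.038)[:2] for p in c]);print(n,'grey',rect(W))
m=np.zeros(h.shape[:2],bool);m[195:300,370:490]=h[195:300,370:490,2]<60
c=big(m)[:,0];W=np.array([plane(d,p,.02)[:2] for p in c]);print('tray',rect(W))
a=cv2.resize(d['image'][190:275,140:240],None,fx=5,fy=5,interpolation=cv2.INTER_CUBIC)
s=cv2.resize(D['scene']['image'][270:360,165:275],None,fx=5,fy=5,interpolation=cv2.INTER_CUBIC)[:425]
cv2.imwrite('pics/c1.png',cv2.resize(np.hstack([a,s]),(800,324))[...,::-1])
E
```

```text
scene 26 (215, 309, 13, 8) [221.         312.26923077]
top 1 (184, 239, 1, 1) [184. 239.]
orange tri [0.56269916 0.26492579 0.06173163]
o white (array([0.58010382, 0.26404852]), array([146.7, 100.2]), 79.06685638427734)
o grey (array([0.58231525, 0.26356439]), array([117.1,  56.3]), 78.90259552001953)
b white (array([ 0.55845813, -0.0232254 ]), array([101.1, 147.3]), 6.159893989562988)
b grey (array([ 0.56119531, -0.0228599 ]), array([ 57.4, 117.1]), 5.745796203613281)
tray (array([ 0.56547498, -0.26282324]), array([148.2, 181.7]), 19.213674545288086)
```

View pics/c1.png

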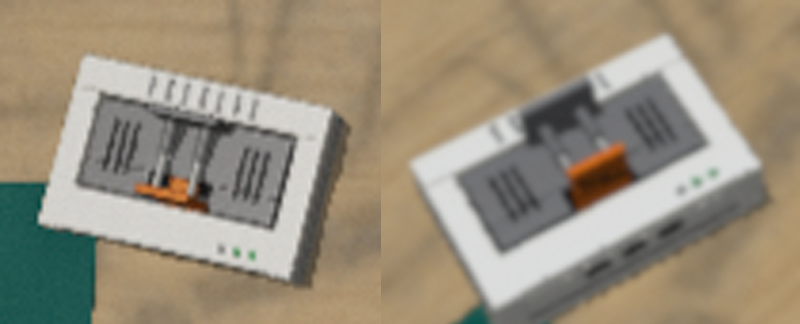

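The enlarged crops show the grey panel, with the orange tab on the near side and the dark ridge on the far side. The box is yawed about -11°. Now I'll compute the approach.

```bash
cat > go.py <<'E'
import sys,numpy as np
from scipy.spatial.transform import Rotation as R
from plant import r
def go(p,yaw):  # yaw (deg) = world direction of tool y, tool down
    s=r.get_state();T=R.from_quat(s['eef_rot'])
    y=np.array([np.cos(np.radians(yaw)),np.sin(np.radians(yaw)),0]);z=np.array([0,0,-1.])
    G=R.from_matrix(np.column_stack([np.cross(y,z),y,z]))
    print('shift cm',np.round(T.inv().apply(np.array(p)-s['tool_pos'])*100,2),'turn',np.round((T.inv()*G).as_rotvec(degrees=True),2))
    print('at',np.round(s['tool_pos'],4),'F',np.round(s['contact_force'],1),'op',round(s['opening'],3),'ff',s['finger_force'],'t',s['clock'],'q',np.round(s['q'],2))
if __name__=='__main__':
    for a in sys.argv[1:]:
        v=[float(x) for x in a.split(',')];go(v[:3],v[3])
E
python3 go.py 0.5,-0.1,0.24,-30 0.585,0.263,0.18,-11
```

```text
shift cm [ 40.28 -31.19  -0.15] turn [-6.000e-02 -1.000e-02 -3.348e+01]
at [ 0.2789 -0.5589  0.2382] F [-0.8  0.5  0.5] op 0.999 ff 0.0 t 0.2 q [ 1.14  0.69 -0.19  1.57  0.16  0.9  -0.22]
shift cm [ 64.1  -59.87   5.88] turn [-6.000e-02 -2.000e-02 -5.248e+01]
at [ 0.2789 -0.5589  0.2382] F [-0.8  0.5  0.5] op 0.999 ff 0.0 t 0.2 q [ 1.14  0.69 -0.19  1.57  0.16  0.9  -0.22]
```

carry_out(
  rows=[
    [[4,-3,0],[0,0,-3],0],
    [[8,-6,0],[0,0,-6],0],
    [[12,-9,0],[0,0,-10],0],
    [[16,-12,0],[0,0,-13],0],
    [[20,-15.5,0],[0,0,-17],0],
    [[24,-18.5,0],[0,0,-20],0],
    [[28,-21.5,0],[0,0,-23],0],
    [[32,-24.5,0],[0,0,-27],0],
    [[36,-28,0],[0,0,-30],0],
    [[40,-31,0],[0,0,-33],0],
    [[40,-31,0],[0,0,-33],0],
  ],
)

```text
clock: 1.3
tool_pos: [0.5017, -0.0954, 0.2392]
eef_rot: [0.865, 0.502, 0.003, -0.001]
contact_force: [0.5, 1.2, 0.1]
opening: 0.999
finger_force: 0.0
```

```bash
python3 go.py 0.585,0.263,0.16,-11
```

```text
shift cm [ 35.2  -10.59   8.12] turn [  0.11  -0.33 -18.8 ]
at [ 0.5017 -0.0954  0.2392] F [0.5 1.2 0.1] op 0.999 ff 0.0 t 1.3 q [ 0.31  0.55 -0.33  1.9   0.25  0.72 -0.68]
```

carry_out(
  rows=[
    [[4,-1.2,0],[0,0,-3],0],
    [[8,-2.4,0],[0,0,-5],0],
    [[12,-3.6,0],[0,0,-8],0],
    [[16,-4.8,0],[0,0,-10],0],
    [[20,-6,0],[0,0,-12],0],
    [[24,-7.2,2],[0,0,-14],0],
    [[28,-8.4,4],[0,0,-16],0],
    [[32,-9.6,6],[0,0,-18],0],
    [[35.2,-10.6,8.1],[0,-0.3,-18.8],0],
    [[35.2,-10.6,8.1],[0,-0.3,-18.8],0],
    [[35.2,-10.6,8.1],[0,-0.3,-18.8],0],
    [[35.2,-10.6,8.1],[0,-0.3,-18.8],0],
  ],
)

```text
clock: 2.5
tool_pos: [0.5864, 0.2516, 0.158]
eef_rot: [0.776, 0.631, -0.003, 0.002]
contact_force: [-0.4, -0.2, 0.2]
opening: 0.997
finger_force: 0.0
```

```bash
python3 - <<'E'
from plant import r
from h import *
from go import go
d=r.snapshot('wrist');cv2.imwrite('pics/w1.png',d['image'][...,::-1])
go([.585,.263,.06],-11)
h=cv2.cvtColor(d['image'],cv2.COLOR_RGB2HSV)
m=(h[...,0]>5)&(h[...,0]<15)&(h[...,1]>190)&(h[...,2]>120)
c=big(m)[:,0];print(cv2.minAreaRect(c))
P=np.array(d['pose']);print(np.round(P,3).tolist(),d['fx'],d['cx'],d['cy'])
E
```

```text
shift cm [ 1.16 -0.39  9.83] turn [ 0.02  0.36 -0.84]
at [0.5865 0.2515 0.1584] F [0.5 0.2 0.5] op 1.002 ff 0.0 t 2.55 q [-0.3   0.82 -0.33  1.59  0.34  0.8  -0.98]
((271.0, 227.0), (8.0, 50.0), 0.0)
[[0.979, 0.194, 0.064, 0.604], [-0.205, 0.928, 0.31, 0.332], [0.001, -0.317, 0.949, 0.304], [0.0, 0.0, 0.0, 1.0]] 431.1538504446535 319.3026982975168 242.95240534823031
```

View pics/w1.png

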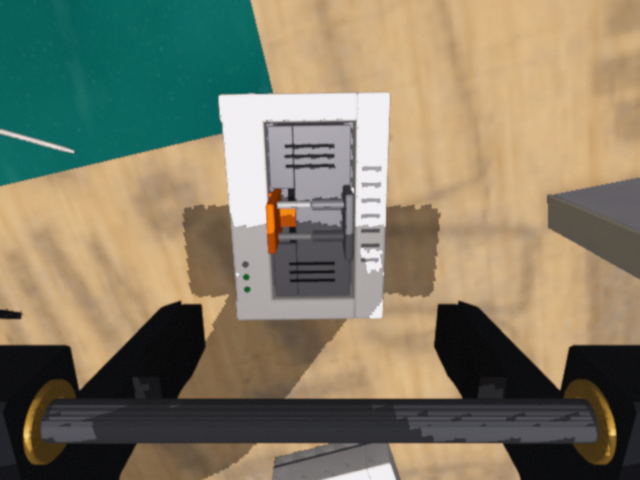

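The wrist view shows the panel with corners at about (265,121), (355,121), (357,297) and (275,298). The tab's outer edge is near x=268 and the ridge's outer edge near x=354. The fingers straddle the unit along the right axis.

```bash
python3 - <<'E'
from plant import r
from h import *
from go import go
d=r.snapshot('wrist');cv2.imwrite('pics/w2.png',d['image'][...,::-1])
Q=np.array([plane(d,p,.038) for p in [(265,121),(355,121),(357,297),(275,298)]]);print(np.round(Q,4),Q.mean(0))
e=np.diff(np.vstack([Q,Q[:1]])[:,:2],axis=0);print(np.linalg.norm(e,axis=1),np.degrees(np.arctan2(e[:,1],e[:,0])))
B=np.array([plane(d,p,.038) for p in [(219,94),(389,94),(383,318),(239,319)]]);print('box',B.mean(0)); 
e=np.diff(np.vstack([B,B[:1]])[:,:2],axis=0);print(np.linalg.norm(e,axis=1),np.degrees(np.arctan2(e[:,1],e[:,0])))
print('tab',plane(d,(268,221),.067),'ridge',plane(d,(353,221),.067))
go([.585,.263,.06],-11); print(r.get_state()['qd'])
E
```

```text
[[0.5702 0.3263 0.038 ]
 [0.6227 0.3153 0.038 ]
 [0.6033 0.2015 0.038 ]
 [0.5486 0.2123 0.038 ]] [0.58621489 0.26383453 0.038     ]
[0.05359474 0.11539317 0.05579557 0.11605709] [-11.8392838  -99.66164519 168.90688729  79.24125741]
box [0.5827573  0.26415316 0.038     ]
[0.09933712 0.14654024 0.09966537 0.14725762] [ -11.83629762 -100.53146013  168.58025675   79.33546304]
tab [0.56218674 0.27313291 0.067     ] ridge [0.60969178 0.26316409 0.067     ]
shift cm [ 1.13 -0.39  9.84] turn [ 0.03  0.34 -0.84]
at [0.5865 0.2517 0.1585] F [ 0.3 -0.1  0.2] op 1.001 ff 0.0 t 2.6 q [-0.3   0.82 -0.33  1.59  0.34  0.8  -0.98]
[-0.00310203 -0.00051575 -0.00640718 -0.00446102  0.00097062 -0.00068633
 -0.0015171 ]
```

```bash
python3 go.py 0.588,0.263,0.085,-11 0.588,0.263,0.043,-11
```

```text
shift cm [ 1.18 -0.09  7.34] turn [ 0.03  0.34 -0.84]
at [0.5865 0.2517 0.1585] F [ 0.3 -0.1  0.2] op 1.001 ff 0.0 t 2.6 q [-0.3   0.82 -0.33  1.59  0.34  0.8  -0.98]
shift cm [ 1.2  -0.1  11.54] turn [ 0.03  0.34 -0.84]
at [0.5865 0.2517 0.1585] F [ 0.3 -0.1  0.2] op 1.001 ff 0.0 t 2.6 q [-0.3   0.82 -0.33  1.59  0.34  0.8  -0.98]
```

carry_out(
  rows=[
    [[1.2,-0.1,2],[0,0.3,-0.8],0],
    [[1.2,-0.1,4],[0,0.3,-0.8],0],
    [[1.2,-0.1,6],[0,0.3,-0.8],0],
    [[1.2,-0.1,7.3],[0,0.3,-0.8],0],
    [[1.2,-0.1,7.3],[0,0.3,-0.8],0],
    [[1.2,-0.1,7.3],[0,0.3,-0.8],0],
    [[1.2,-0.1,7.3],[0,0.3,-0.8],0],
  ],
)

```text
clock: 3.3
tool_pos: [0.5879, 0.2656, 0.0859]
eef_rot: [0.771, 0.637, 0.001, -0.0]
contact_force: [0.1, 0.0, -0.9]
opening: 0.998
finger_force: 0.0
```

```bash
python3 - <<'E'
from plant import r
from h import *
from go import go
d=r.snapshot('wrist');cv2.imwrite('pics/w3.png',d['image'][...,::-1])
go([.588,.263,.043],-11)
E
```

```text
shift cm [-0.27  0.06  4.29] turn [ 0.05 -0.08  0.1 ]
at [0.5879 0.2657 0.0859] F [-0.9 -1.5 -0.1] op 0.996 ff 0.0 t 3.35 q [-0.34  0.92 -0.3   1.61  0.38  0.67 -1.02]
```

View pics/w3.png

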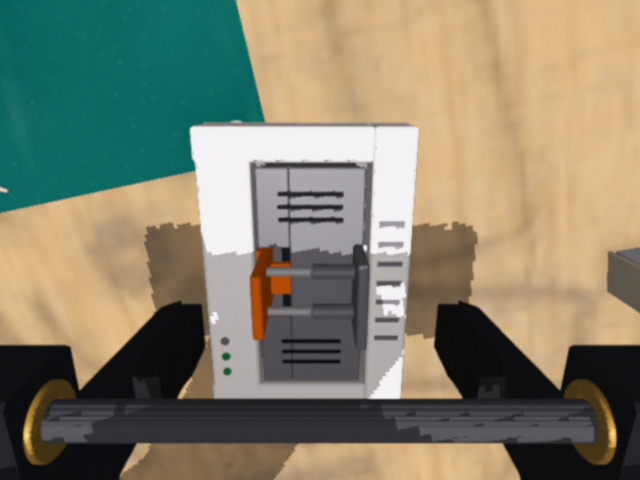

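The wrist view shows the tab's outer face near x=254 and the ridge's near x=366, so their midpoint is 310. The finger centre is near 320, about 4 mm toward the ridge as wanted. Descending.

carry_out(
  rows=[
    [[-0.2,0,1.5],[0,0,0],0],
    [[-0.2,0,3],[0,0,0],0],
    [[-0.2,0,4],[0,0,0],0],
    [[-0.2,0,4.3],[0,0,0],0],
    [[-0.2,0,4.3],[0,0,0],0],
    [[-0.2,0,4.3],[0,0,0],0],
  ],
  newtons=25,
)

```text
clock: 3.95
tool_pos: [0.5869, 0.2637, 0.0417]
eef_rot: [0.771, 0.637, -0.0, -0.0]
contact_force: [-0.5, -0.6, -0.2]
opening: 0.998
finger_force: 0.0
```

carry_out(
  rows=[
    [[0,0,0],[0,0,0],0.3],
    [[0,0,0],[0,0,0],0.4],
    [[0,0,0],[0,0,0],0.45],
    [[0,0,0],[0,0,0],0.5],
    [[0,0,0],[0,0,0],0.55],
    [[0,0,0],[0,0,0],0.65],
    [[0,0,0],[0,0,0],0.8],
    [[0,0,0],[0,0,0],0.8],
    [[0,0,0],[0,0,0],0.8],
    [[0,0,0],[0,0,0],0.8],
  ],
  newtons=25,
)

```text
clock: 4.95
tool_pos: [0.5873, 0.2635, 0.0421]
eef_rot: [0.771, 0.637, 0.0, -0.0]
contact_force: [1.2, -0.2, 4.9]
opening: 0.441
finger_force: 25.0
```

carry_out(
  rows=[
    [[0,0,-0.4],[0,0,0],0.8],
    [[0,0,-0.8],[0,0,0],0.8],
    [[0,0,-1.2],[0,0,0],0.8],
    [[0,0,-1.8],[0,0,0],0.8],
    [[0,0,-2.5],[0,0,0],0.8],
    [[0,0,-3.5],[0,0,0],0.8],
    [[0,0,-5],[0,0,0],0.8],
    [[0,0,-7],[0,0,0],0.8],
    [[0,0,-9],[0,0,0],0.8],
    [[0,0,-11],[0,0,0],0.8],
    [[0,0,-11],[0,0,0],0.8],
  ],
)

```text
clock: 6.05
tool_pos: [0.5887, 0.2647, 0.1555]
eef_rot: [0.771, 0.637, 0.003, 0.0]
contact_force: [-0.4, 0.8, -0.3]
opening: 0.443
finger_force: 25.0
```

```bash
python3 - <<'E'
from plant import r
from h import *
from go import go
d=r.snapshot('wrist');s=r.snapshot('scene')
cv2.imwrite('pics/w4.png',np.hstack([cv2.resize(d['image'],(400,300)),cv2.resize(s['image'][150:390,100:420],(400,300))])[...,::-1])
go([.53,0,.16],-41); go([.565,-.263,.16],-71)
E
```

```text
shift cm [-26.94  -0.62  -0.79] turn [-1.000e-02 -3.000e-02  3.011e+01]
at [0.5869 0.2634 0.1523] F [-0.2 -0.2 -1.2] op 0.443 ff 24.9998441291973 t 6.15 q [-0.32  0.83 -0.33  1.58  0.34  0.79 -0.98]
shift cm [-52.11   7.79  -0.81] turn [-2.000e-02 -3.000e-02  6.011e+01]
at [0.5869 0.2634 0.1523] F [-0.2 -0.2 -1.2] op 0.443 ff 24.9998441291973 t 6.15 q [-0.32  0.83 -0.33  1.58  0.34  0.79 -0.98]
```

View pics/w4.png

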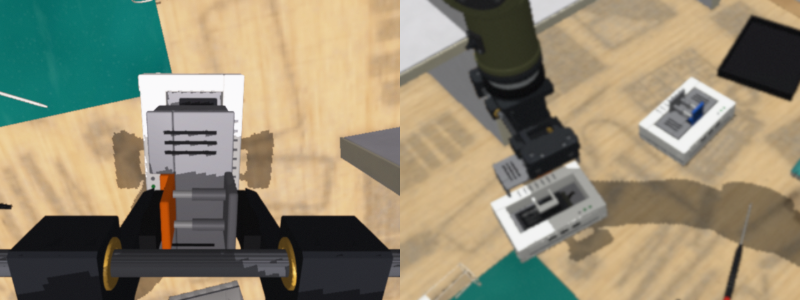

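The cover is lifted clear in both views, and the orange unit shows an open, empty recess. Next is carrying it to the tray, aligned with the tray's yaw of 19°.

```bash
python3 go.py 0.569,-0.262,0.16,19
```

```text
shift cm [-51.94   8.16  -0.81] turn [ 1.000e-02 -3.000e-02 -2.989e+01]
at [0.5869 0.2634 0.1523] F [-0.2 -0.2 -1.2] op 0.443 ff 24.9998441291973 t 6.15 q [-0.32  0.83 -0.33  1.58  0.34  0.79 -0.98]
```

carry_out(
  rows=[
    [[-1,0.2,-0.8],[0,0,-1],0.8],
    [[-3,0.5,-0.8],[0,0,-2],0.8],
    [[-6,1,-0.8],[0,0,-3.5],0.8],
    [[-9,1.4,-0.8],[0,0,-5],0.8],
    [[-12,1.9,-0.8],[0,0,-7],0.8],
    [[-15,2.4,-0.8],[0,0,-8.5],0.8],
    [[-18,2.8,-0.8],[0,0,-10],0.8],
    [[-21,3.3,-0.8],[0,0,-12],0.8],
    [[-24,3.8,-0.8],[0,0,-14],0.8],
    [[-27,4.2,-0.8],[0,0,-15.5],0.8],
    [[-29,4.6,-0.8],[0,0,-17],0.8],
    [[-30,4.7,-0.8],[0,0,-17],0.8],
  ],
)

```text
clock: 7.35
tool_pos: [0.5753, -0.044, 0.1588]
eef_rot: [0.67, 0.743, -0.002, -0.0]
contact_force: [0.1, -0.4, -0.6]
opening: 0.438
finger_force: 25.0
```

```bash
python3 go.py 0.569,-0.262,0.16,19
```

```text
shift cm [-21.62  -2.87  -0.07] turn [ -0.19   0.07 -13.09]
at [ 0.5753 -0.044   0.1588] F [ 0.1 -0.4 -0.6] op 0.438 ff 24.999684003414586 t 7.35 q [ 0.26  0.76 -0.46  1.78  0.49  0.72 -0.36]
```

carry_out(
  rows=[
    [[-2,-0.3,0],[0,0,-1.5],0.8],
    [[-5,-0.6,0],[0,0,-3],0.8],
    [[-8,-1,0],[0,0,-5],0.8],
    [[-11,-1.4,0],[0,0,-7],0.8],
    [[-14,-1.8,0],[0,0,-9],0.8],
    [[-17,-2.2,0],[0,0,-11],0.8],
    [[-19.5,-2.6,0],[0,0,-12],0.8],
    [[-21,-2.8,0],[0,0,-13],0.8],
    [[-21.6,-2.9,0],[0,0,-13],0.8],
    [[-21.6,-2.9,0],[0,0,-13],0.8],
    [[-21.6,-2.9,0],[0,0,-13],0.8],
    [[-21.6,-2.9,0],[0,0,-13],0.8],
  ],
)

```text
clock: 8.55
tool_pos: [0.5709, -0.256, 0.1597]
eef_rot: [0.579, 0.815, 0.0, -0.001]
contact_force: [-0.2, 0.6, -1.1]
opening: 0.444
finger_force: 25.0
```

```bash
python3 go.py 0.569,-0.262,0.06,19 0.569,-0.262,0.036,19
```

```text
shift cm [-0.52 -0.37  9.97] turn [-0.01 -0.08  0.25]
at [ 0.5709 -0.256   0.1597] F [-0.2  0.6 -1.1] op 0.444 ff 24.99989299569279 t 8.55 q [ 0.65  0.84 -0.56  1.62  0.56  0.85  0.2 ]
shift cm [-0.52 -0.37 12.37] turn [-0.01 -0.08  0.25]
at [ 0.5709 -0.256   0.1597] F [-0.2  0.6 -1.1] op 0.444 ff 24.99989299569279 t 8.55 q [ 0.65  0.84 -0.56  1.62  0.56  0.85  0.2 ]
```

carry_out(
  rows=[
    [[-0.5,-0.4,2],[0,0,0],0.8],
    [[-0.5,-0.4,4],[0,0,0],0.8],
    [[-0.5,-0.4,6],[0,0,0],0.8],
    [[-0.5,-0.4,8],[0,0,0],0.8],
    [[-0.5,-0.4,9.5],[0,0,0],0.8],
    [[-0.5,-0.4,10],[0,0,0],0.8],
    [[-0.5,-0.4,10],[0,0,0],0.8],
    [[-0.5,-0.4,10],[0,0,0],0.8],
    [[-0.5,-0.4,10],[0,0,0],0.8],
  ],
)

```text
clock: 9.45
tool_pos: [0.569, -0.264, 0.0606]
eef_rot: [0.58, 0.815, 0.0, 0.0]
contact_force: [-0.9, -0.1, -1.0]
opening: 0.443
finger_force: 25.0
```

```bash
python3 - <<'E'
from plant import r
from h import *
from go import go
d=r.snapshot('wrist');s=r.snapshot('scene')
cv2.imwrite('pics/w5.png',np.hstack([cv2.resize(d['image'],(400,300)),cv2.resize(s['image'][110:290,260:500],(400,300))])[...,::-1])
go([.569,-.262,.036],19)
E
```

```text
shift cm [0.19 0.09 2.44] turn [0.02 0.02 0.1 ]
at [ 0.5688 -0.2641  0.0604] F [ 0.6  0.4 -0.5] op 0.439 ff 24.999819163349457 t 9.55 q [ 0.62  0.97 -0.48  1.67  0.66  0.67  0.12]
```

View pics/w5.png

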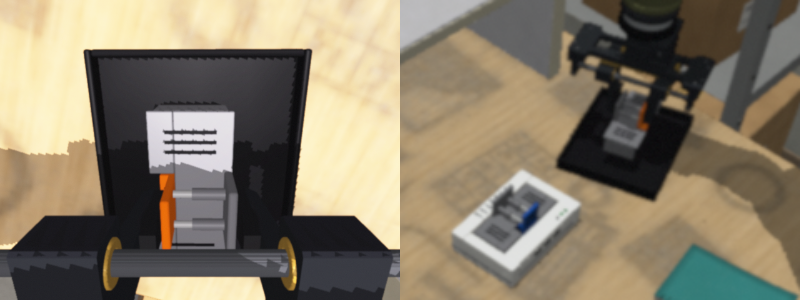

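The cover hangs level, centred in the tray (about x 150–235 between walls at 95 and 300 in the left panel). Lowering it slowly to the floor.

carry_out(
  rows=[
    [[0,0,0.8],[0,0,0],0.8],
    [[0,0,1.4],[0,0,0],0.8],
    [[0,0,1.8],[0,0,0],0.8],
    [[0,0,2.1],[0,0,0],0.8],
    [[0,0,2.3],[0,0,0],0.8],
    [[0,0,2.3],[0,0,0],0.8],
    [[0,0,2.3],[0,0,0],0.8],
  ],
)

```text
clock: 10.25
tool_pos: [0.5684, -0.2639, 0.0366]
eef_rot: [0.58, 0.815, -0.0, -0.0]
contact_force: [0.5, 0.7, -1.2]
opening: 0.437
finger_force: 25.0
```

carry_out(
  rows=[
    [[0,0,0.1],[0,0,0],0.8],
    [[0,0,0.1],[0,0,0],0.8],
    [[0,0,0.15],[0,0,0],0.8],
    [[0,0,0.15],[0,0,0],0.8],
    [[0,0,0.15],[0,0,0],0.8],
  ],
)

```text
clock: 10.75
tool_pos: [0.5683, -0.2639, 0.0352]
eef_rot: [0.58, 0.815, -0.0, -0.0]
contact_force: [-0.4, -0.8, -0.1]
opening: 0.439
finger_force: 25.0
```

carry_out(
  rows=[
    [[0,0,0.05],[0,0,0],0.8],
    [[0,0,0.1],[0,0,0],0.8],
    [[0,0,0.1],[0,0,0],0.8],
    [[0,0,0.1],[0,0,0],0.8],
  ],
)

```text
clock: 11.15
tool_pos: [0.5684, -0.2639, 0.035]
eef_rot: [0.58, 0.815, -0.0, -0.0]
contact_force: [-1.3, -0.0, 7.7]
opening: 0.442
finger_force: 25.0
```

Contact with the floor (about 8 N). Releasing.

carry_out(
  rows=[
    [[0,0,0.05],[0,0,0],0.54],
    [[0,0,0.05],[0,0,0],0.5],
    [[0,0,0.05],[0,0,0],0.45],
    [[0,0,0.05],[0,0,0],0.4],
    [[0,0,0.05],[0,0,0],0.3],
    [[0,0,0.05],[0,0,0],0.1],
    [[0,0,0.05],[0,0,0],0],
    [[0,0,0.05],[0,0,0],0],
    [[0,0,0.05],[0,0,0],0],
    [[0,0,0.05],[0,0,0],0],
  ],
)

```text
clock: 12.15
tool_pos: [0.5683, -0.2639, 0.0335]
eef_rot: [0.58, 0.815, -0.0, -0.0]
contact_force: [-0.3, 0.9, 0.0]
opening: 1.002
finger_force: 0.0
```

carry_out(
  rows=[
    [[0,0,-1],[0,0,0],0],
    [[0,0,-3],[0,0,0],0],
    [[0,0,-5],[0,0,0],0],
    [[0,0,-8],[0,0,0],0],
    [[0,0,-11],[0,0,0],0],
    [[0,0,-14],[0,0,0],0],
    [[0,0,-16],[0,0,0],0],
    [[0,0,-16],[0,0,0],0],
    [[0,0,-16],[0,0,0],0],
  ],
)

```text
clock: 13.05
tool_pos: [0.5682, -0.2641, 0.1939]
eef_rot: [0.58, 0.815, -0.0, -0.0]
contact_force: [-0.9, 0.5, -0.2]
opening: 0.999
finger_force: 0.0
```

```bash
python3 - <<'E'
from plant import r
from h import *
d=r.snapshot('wrist');s=r.snapshot('scene')
cv2.imwrite('pics/w6.png',np.hstack([cv2.resize(d['image'],(400,300)),cv2.resize(s['image'][110:290,260:500],(400,300))])[...,::-1])
E
```

```text
(no output)
```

View pics/w6.png

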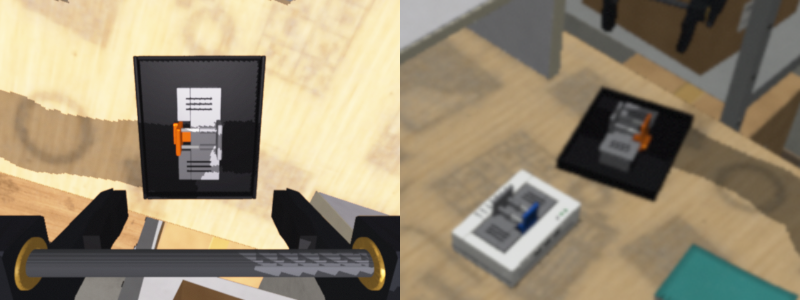

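The cover stands upright in the tray (left panel, around (198,133)). The tab has sprung back, the gripper is clear, and the blue cover is still closed.

```bash
python3 -c "
from plant import r
print(r.finish_job())"
```

```text
the job is handed in; nothing more can be done
None
```

I took the orange-tab cover off, set it down upright on the floor of the black tray and let go, leaving the blue cover closed; the job was handed in at about 13 s, and no verdict was shown.

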